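Clamp a steel ring in the inspection fixture with its captive screw-knob

ROBOT

A 6-joint arm with a two-finger parallel gripper is mounted at the origin on the work surface. World frame = base frame: x ahead of the robot, y to its left, z up, the work surface at z = 0. Lengths are in mm, angles in rad, forces in N, time in s.
With the tool pointing down it reaches from about 350 to 875 mm from the base axis. Payload 4.2 kg.
Tool frame: the origin (TCP) lies midway between the tips of the shut fingers; the grasp point (between the pads) lies 19 mm behind it (arm.tcp_to_grasp is the distance from the TCP to the grasp point, in mm); z points along the fingers, y is the line along which they close (so a half turn about z gives the same grasp; the last joint's range is limited). The gripper opens to 85 mm and grips with 20 to 120 N. Pads are 22 mm wide; open, the fingers measure 114 mm over their backs; the gripper's body (76 mm by 85 mm) begins 54 mm behind the grasp point. The pads swing forward as they close: fully open they stand 13 mm farther back than shut.
Start: joints at [1.396, 0.385, 0.008, 0, -1.194, -0.259], TCP at [262.668, 567.102, 192.812] pointing down, gripper open.
Joint ranges: [-3.14, 3.14], [-1.21, 2.06], [-1.07, 1.41], [-3.16, 2.05], [-2.99, -0.16], [-3.1, 3.1]. Speed limits (rad/s): [2.79, 2.79, 3.14, 3.14, 3.14, 3.14].

INTERFACE

Orientations are given as a unit quaternion [x, y, z, w].
In Python, from bench import arm, get_image gives the robot as it stands.
- The arm moves only by the tool drive_tool, never from a script. Its argument "deltas" is a list of rows, each a list of 2 entries, a list of its own where there are three numbers: the shift along the tool's x, y, z in cm, then the turn, a rotation vector about the tool's x, y, z in degrees. In form: [[[x, y, z], [ax, ay, az]], ...]. A call has 1 to 12 rows; each row shifts and turns the commanded pose from where the row before left it, along the tool's axes as they then stand; what a row does not reach is not made up. A row lasts 1/10 s, in which the tool goes at most 50 mm and 8.59 degrees, less where a joint would pass 70% of its speed; a pose out of reach is approached as far as the arm can. A call with a gripper value outside its range is refused whole. "claw" is the finger opening in cm, from 0 to 8.54, set as the call begins (left out, the last holds). The fingers move at their own pace and stop on an object; the grip force is fixed at half the most. Time passes only in rows, so rows that do not move let the fingers close. It gives the time, the measured TCP pose, the force, the opening and the grip force at its end, in the units of the state.
- arm.read_state(): the state, without advancing time (a new reading comes with each control period).
- get_image(name): name is "scene" or "top" or "wrist"; returns a dict with "img" (400x640x3 uint8, red, green, blue), "fx", "fy", "cx", "cy" (pixels), "eye" and "orientation" of the camera in the world; the wrist camera has in their place "mount" (4x4, takes a point from camera to tool coordinates, whose origin is the TCP and whose axes are the flange's). Camera axes: x right, y down, z forward; pixel columns grow to the right and rows downward; lengths in mm; the calibration is good to about 2 mm. A picture is of the moment at which its call begins: read the wrist's pose just before it. There is no depth.
- arm.job_done(): hands the job in; it is judged then, once.
The state is a dict: "clock": time; "joints": joint angles; "joint_vel": joint speeds; "joint_efforts": joint torques, N m; "position": TCP position; "ee_rot": TCP orientation; "contact_force": force on the tool from outside, world axes, zero at the start; "wrist_torque": the same for the moment, N m; "gripper_width": finger opening in mm; "grasp_force": force on a finger pad.
Only numpy, scipy, OpenCV 4.12 (cv2) and the standard library are available. Lean on these libraries where they do the work, as an engineer would, in place of code of your own. Each camera call takes 0.05 s, during which the arm holds its last target. There are 200 camera calls.

TASK

Clamp the steel ring in the fixture, ready for measuring: swing the yellow strap over the ring until it is against its stop, then push the red captive knob down into the bush and turn it clockwise until its thread catches, and go on turning until it is fully home at its end stop, so that the strap stays down by itself with its pad on the ring. Leave the ring in its nest and do not disturb the things standing around the fixture.

Things in the scene. Friction and masses are not known exactly. Their poses are not given: they have to be found in the camera images.
- fixture: Aluminium plate 110 x 300 x 15 mm bolted on a granite slab (top at z = 0.04). Origin: centre of its underside, below the bush. z up; its y axis runs from the blue ring nest (y = -95 mm) to the strap's hinge post (y = +95 mm, 22 mm across, top 105 mm above the origin). A 10 mm stop pin beside the post (x -22, y 78 mm) is where the closed strap rests.
- bush (a point): Centre of the mouth of the threaded bush (60 mm across, 21 mm bore), 60 mm above the fixture's origin; axes as the fixture. Its thread has three starts, so the screw can enter at three angles 120 degrees apart (each plus or minus about 10 degrees), which cannot be seen: push lightly and turn until it drops.
- pivot (a point): On the strap's vertical swing axis, at the top of the hinge post, 105 mm above the fixture's origin. Axes as the fixture.
- knob_grip (a point): On the red knob axis at grip height; moves with the strap, does not turn with the knob; y axis points along the strap to the hinge (95 mm away). Round ribbed knob 58 mm across, from 21 mm below to 17 mm above this point, on a black flange 80 mm across (fingertips may push on it). The screw below is 18 mm thick, its rounded tip 4 mm above the bush when raised.
- swing (a joint): Swing of the strap about the hinge post, rad: 0 = closed over the ring, against its stop; positive = open, anticlockwise from above, towards the fixture's +x; up to 1.4. Stays where it is left. The yellow strap is 32 mm wide, 14 mm thick, 225 mm long; from the hinge it is 95 mm to the knob and 190 mm to the pad.
- strap (a joint): How far strap, knob and pad are down, m: 0 = raised by the spring (4 N up; 9 N when down, pad up to 9 N more), 0.026 = lowest. Closed and pushed, the screw rides on the thread's top at 0.008; at a start it drops to 0.019 or more, then turns clockwise (from above) 1.45 rad to a hard end stop, where it rests at 0.022 when let go. Let go before it is turned, it springs up; unpushed, it never catches.
- workpiece: Steel ring to be clamped, 56 mm outer and 24 mm inner diameter, 41 mm tall, standing in the blue nest. Origin: centre of its underside, 15 mm above the fixture's origin.
- pad: Round black rubber pad, 42 mm across, hanging sprung under the strap's free end, 190 mm from the hinge; origin on the pad's axis at the level of the fixture's underside when raised; its underside is 75 mm above that origin, 19 mm above the ring when the strap is closed and raised.
- gauge_case: Bystander: blue plastic case 70 x 120 x 35 mm, loose on the granite. Origin: centre of the underside.
- spare_ring: Bystander: second steel ring, 64 mm across, 45 mm tall, loose on the granite. Origin: centre of the underside.
- cleaner: Bystander: white bottle, 54 mm across, 120 mm tall, loose on the granite. Origin: centre of the underside.
Mind the look-alikes: they are no part of the job. Leave any green look-alike of the workpiece alone.

How it is judged (in metres and radians):
On the way, in this order (a step that is already met when the one before it is completed fails the run):
1. the strap is swung closed over the ring (value of joint swing below 0.05 rad), for 0.1 s.
2. with the strap closed, the screw is pushed down into a thread start (value of joint swing below 0.05 rad and value of joint strap above 0.0165 m), for 0.1 s.
At the end, for the whole second after the job is handed in: The strap is closed (swing within 0.05 rad of its stop) and held down by the screw alone, at least 21 mm below its raised position (home is about 22 mm), at rest, its pad pressing on the ring with more than 2 N; the ring stands upright in its nest within 4 mm (value of joint swing below 0.05 rad and value of joint strap above 0.021 m and velocity of joint strap below 0.003 m/s and contact force between pad and workpiece above 2 N and horizontal distance between workpiece and fixture between 0.091 and 0.099 m and angle between workpiece's own z axis and vertical below 0.05 rad and linear speed of workpiece below 0.01 m/s); the robot touches nothing.
It fails at once if a bystander is knocked about (moved by more than 25 mm or tipped) (distance of any of gauge_case, spare_ring, cleaner from where it was at the start of the episode above 0.025 m or angle between any of cleaner, spare_ring's own z axis and vertical above 0.3 rad).
It fails at once if the ring is taken out of its nest or tipped (distance of workpiece from where it was at the start of the episode above 0.012 m or angle between workpiece's own z axis and vertical above 0.2 rad).
It also fails if it takes over 72 s, if anything falls off the work surface, if the arm or the gripper's body presses on something with over 40 N, if the wrist force passes 120 N, or if a joint passes its speed limit or range.

## Working session

There is one attempt and no reset: what is moved stays moved. The work goes in short steps, Python scripts to look and compute and a tool call to move; the robot and the scene stay as the last step left them, time stands still between calls to the robot, and variables do not carry over. Pictures are saved under pics/ and viewed, at most 10 in all, crops included, and the job is handed in when it is done.

Besides the shell and the picture viewer there is one more tool, called after ">>>" in YAML: its name, and indented under it one key for each argument. drive_tool: Moves the arm, as the interface text tells. Its arguments: {"type":"object","properties":{"deltas":{"type":"array"},"claw":{"type":"number"}},"required":["deltas"]}

```bash
mkdir -p pics; python3 - <<'E'
from bench import arm,get_image
import cv2
s=arm.read_state(); print(s)
for n in("scene","top"):
    d=get_image(n); cv2.imwrite(f"pics/{n}0.png",d["img"][:,:,::-1]); print({k:v for k,v in d.items() if k!="img"})
E
```

```text
{'clock': 0.0, 'joints': array([ 1.39561227e+00,  3.85572794e-01,  6.64238449e-03, -5.11540516e-04,
       -1.19402343e+00, -2.58621311e-01]), 'joint_vel': array([-0.00023088,  0.0009567 , -0.00019168,  0.00022046,  0.0006452 ,
        0.00231707]), 'joint_efforts': array([-2.95900090e-04, -3.92286551e+01,  1.88402975e+01,  4.18608204e+00,
       -4.67573424e-03, -8.35341183e-06]), 'position': array([262.39348651, 566.51388326, 191.71650927]), 'ee_rot': array([ 9.76547786e-01, -2.15297936e-01, -1.92530128e-04,  1.08773023e-03]), 'contact_force': array([0.4027579 , 0.13600994, 0.11464046]), 'wrist_torque': array([-0.00855311, -0.01921187, -0.03154259]), 'grasp_force': 0.0, 'gripper_width': 85.38518966419683}
{'fx': 430.41083396529564, 'fy': 430.41083396529564, 'cx': 317.8695958051631, 'cy': 205.407527416205, 'eye': array([1145.2007157 ,   96.44311463,  912.46867692]), 'orientation': array([ 0.62899308,  0.68909786, -0.2581898 , -0.25069877])}
{'fx': 443.8874512338044, 'fy': 443.8874512338044, 'cx': 318.53143668356785, 'cy': 202.9594785104963, 'eye': array([ 227.94889987,   30.29988192, 1221.27590912]), 'orientation': array([ 0.71220398, -0.69533511,  0.06862555, -0.0675656 ])}
```

View pics/scene0.png

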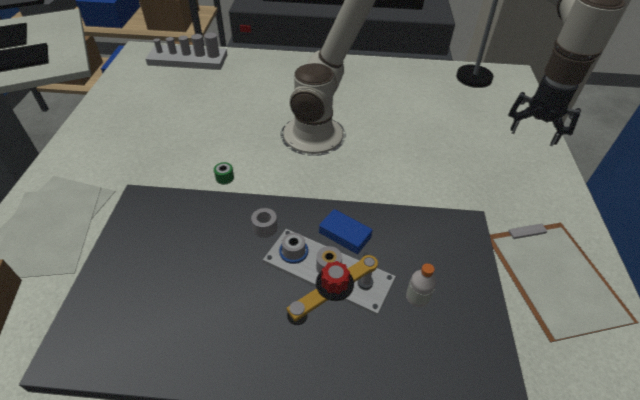

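View pics/top0.png

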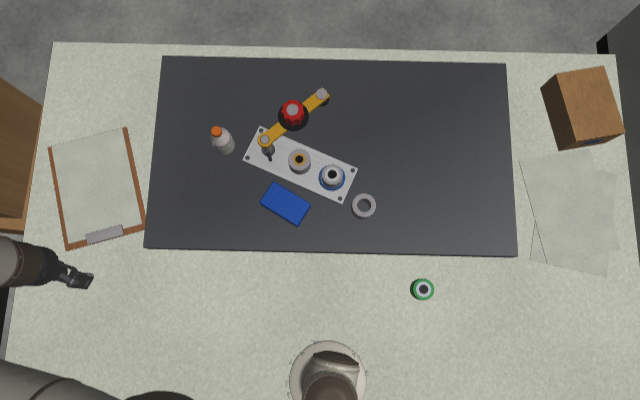

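The top view shows the fixture plate from (245,160) to (355,170), with the strap hinge at about (264,141), the red knob at (293,114) and the pad end at (322,95). Look-alike rings in the top view are the one in the blue nest (332,177), the spare grey ring (363,205) and the green one (422,289). I choose the one in the blue nest on the plate. The only red knob is at (293,114).

```bash
cat > h.py <<'E'
import numpy as np,cv2
from bench import arm,get_image
from scipy.spatial.transform import Rotation as R
def ray(d,uv,z):
    r=R.from_quat(d["orientation"]).apply([(uv[0]-d["cx"])/d["fx"],(uv[1]-d["cy"])/d["fy"],1]); e=np.array(d["eye"])
    return (e+r*(z-e[2])/r[2])[:2]
def proj(d,p):
    c=R.from_quat(d["orientation"]).inv().apply(np.array(p)-d["eye"])
    return np.array([d["cx"]+d["fx"]*c[0]/c[2],d["cy"]+d["fy"]*c[1]/c[2]])
E
python3 - <<'E'
from h import *
d=get_image("top"); im=d["img"][:,:,::-1]
cv2.imwrite("pics/top1.png",cv2.resize(im[75:225,200:390],None,fx=4,fy=4,interpolation=cv2.INTER_CUBIC))
# red knob centroid
for n in("top","scene"):
    d=get_image(n);h=cv2.cvtColor(d["img"],cv2.COLOR_RGB2HSV)
    for nm,lo,hi in(("red",(172,120,80),(180,255,255)),("red0",(0,160,80),(4,255,255)),("yel",(15,120,80),(32,255,255)),("blue",(100,120,60),(125,255,255)),("green",(45,100,40),(85,255,255))):
        m=cv2.inRange(h,lo,hi); k,l,st,c=cv2.connectedComponentsWithStats(m)
        print(n,nm,[(st[i].tolist(),c[i].round(1).tolist()) for i in range(1,k) if st[i,4]>40])
E
```

```text
top red []
top red0 [([281, 100, 23, 25, 263], [293.2, 111.7])]
top yel [([556, 66, 69, 75, 3402], [590.0, 103.4]), ([0, 82, 23, 133, 1306], [7.1, 146.6]), ([302, 92, 28, 21, 235], [313.2, 102.0]), ([258, 121, 29, 27, 308], [272.3, 134.0]), ([0, 133, 39, 98, 479], [18.7, 207.5]), ([293, 154, 13, 11, 67], [298.8, 158.9])]
top blue [([319, 169, 26, 21, 92], [330.7, 182.0]), ([260, 181, 51, 46, 1218], [285.0, 203.5])]
top green [([413, 279, 21, 21, 128], [422.1, 288.8])]
scene red []
scene red0 [([322, 262, 27, 23, 268], [334.6, 273.8])]
scene yel [([323, 251, 13, 11, 66], [328.9, 256.1]), ([348, 255, 30, 25, 314], [361.2, 267.5]), ([298, 289, 27, 25, 302], [311.3, 299.9]), ([287, 307, 15, 12, 45], [292.9, 314.0])]
scene blue [([75, 0, 42, 5, 130], [98.0, 1.2]), ([0, 8, 19, 11, 110], [8.1, 12.5]), ([102, 45, 21, 25, 121], [112.1, 56.4]), ([587, 106, 53, 189, 5046], [621.8, 194.5]), ([319, 209, 53, 45, 1275], [344.3, 230.0]), ([280, 246, 28, 16, 88], [293.1, 256.3])]
scene green [([214, 164, 19, 20, 169], [224.1, 176.1])]
```

View pics/top1.png

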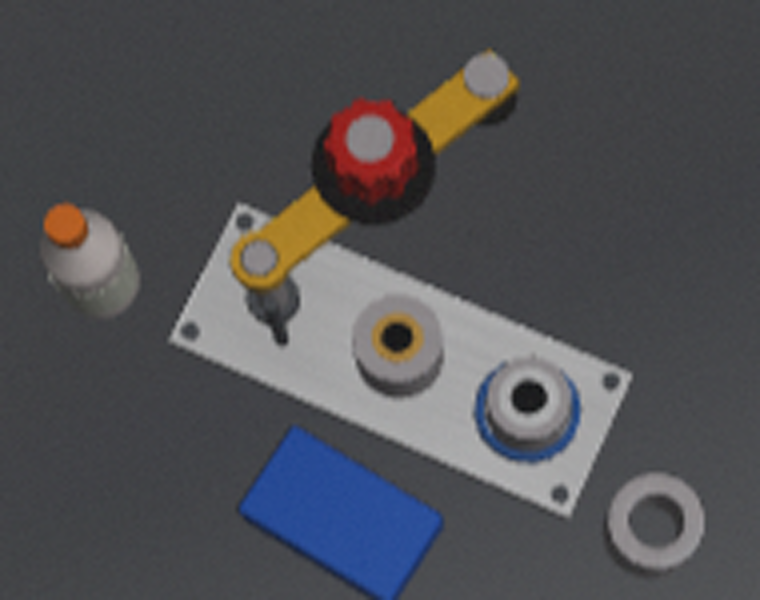

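The crop confirms it: a red ribbed knob with a grey cap (370,137) on a black flange. The bush is at (398,337), the steel ring in its blue nest at (528,398), the hinge cap at (258,258), and the plate corners at (237,203), (631,374), (570,517) and (170,341).

```bash
python3 - <<'E'
from h import *
d=get_image("top")
P=lambda x,y,z: ray(d,(200+(x-1.5)/4,75+(y-1.5)/4),z)
c=[P(*q,55) for q in((237,203),(631,374),(570,517),(170,341))]
print("corners",np.round(c),"ctr",np.mean(c,0)); u=(c[0]+c[3]-c[1]-c[2]); u/=np.linalg.norm(u); print("yaxis",u,"len",np.linalg.norm(c[0]-c[1]),np.linalg.norm(c[1]-c[2]))
print("bush",P(398,337,100),"ring",P(528,398,96)); 
o=np.mean(c,0);print("hinge pred",o+95*u)
for z in(145,155,160,165,170):print(z,"hingecap",P(258,258,z),"endcap",P(487,75,z))
for z in(180,190,200,210):print(z,"knobcap",P(370,137,z))
s=get_image("scene");cv2.imwrite("pics/sc1.png",cv2.resize(s["img"][220:330,250:400,::-1],None,fx=5,fy=5,interpolation=cv2.INTER_CUBIC))
E
```

```text
corners [[671. 202.]
 [555. -72.]
 [455. -32.]
 [570. 242.]] ctr [562.66882309  85.00166343]
yaxis [0.38897738 0.92124731] len 297.2125188147978 107.7859556365801
bush [563.57523492  84.9141888 ] ring [525.43704095  -1.21131615]
hinge pred [599.62167382 172.52015761]
145 hingecap [600.01772718 173.26996631] endcap [728.10502862  30.64390254]
155 hingecap [596.5607249  171.94158868] endcap [723.45792908  30.64070614]
160 hingecap [594.83222376 171.27739986] endcap [721.1343793   30.63910794]
165 hingecap [593.10372262 170.61321105] endcap [718.81082953  30.63750974]
170 hingecap [591.37522148 169.94902223] endcap [716.48727976  30.63591154]
180 knobcap [668.63932812 102.59969694]
190 knobcap [664.40711239 101.90535825]
200 knobcap [660.17489666 101.21101957]
210 knobcap [655.94268093 100.51668088]
```

View pics/sc1.png

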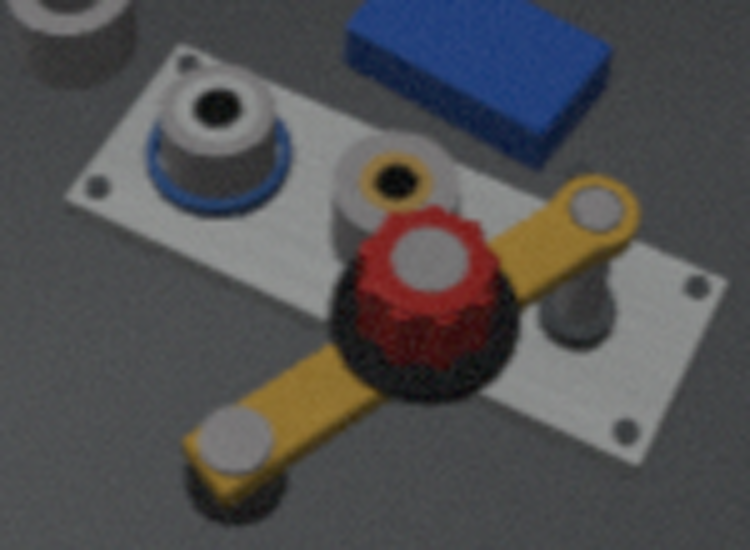

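The scene crop shows the knob cap at (430,260), the hinge cap at (597,209), the strap end cap at (235,439), the bush at (397,181) and the ring at (218,107).

```bash
python3 - <<'E'
from h import *
t=get_image("top");s=get_image("scene")
def tri(a,b):
    A=np.zeros((3,3));v=np.zeros(3)
    for d,(x,y) in((t,(200+(a[0]-1.5)/4,75+(a[1]-1.5)/4)),(s,(250+(b[0]-2)/5,220+(b[1]-2)/5))):
        r=R.from_quat(d["orientation"]).apply([(x-d["cx"])/d["fx"],(y-d["cy"])/d["fy"],1]);r/=np.linalg.norm(r);M=np.eye(3)-np.outer(r,r);A+=M;v+=M@d["eye"]
    return np.linalg.solve(A,v)
H=tri((258,258),(597,209));K=tri((370,137),(430,260));E=tri((487,75),(235,439))
print("hinge",H,"knob",K,"end",E,"bush",tri((398,337),(397,181)),"ring",tri((528,398),(218,107)))
for p in(K,E):
    w=(p-H)[:2];print(np.linalg.norm(w), np.arctan2(w[1],w[0])-np.arctan2(-.92125,-.38898))
st=arm.read_state();print(R.from_quat(st["ee_rot"]).as_matrix().round(4))
E
```

```text
hinge [600.86129136 175.89293    142.67582952] knob [664.74478185 104.43538327 189.02683275] end [727.35360481  32.99608104 146.13001186] bush [563.60780578  87.78276961  99.4607645 ] ring [525.55820964   0.78383352  94.7911715 ]
95.85030694705073 1.1290163878987718
190.83976211284735 1.1241006209127655
[[ 9.073e-01 -4.204e-01 -1.000e-04]
 [-4.204e-01 -9.073e-01 -2.000e-04]
 [-0.000e+00  2.000e-04 -1.000e+00]]
```

>>> drive_tool:
  deltas:
    - [[0,0,-3],[0,0,0]]
    - [[0,0,-3],[0,0,-7]]
    - [[0,0,0],[0,0,-8.5]]
    - [[0,0,0],[0,0,-8.5]]
    - [[0,0,0],[0,0,-8.5]]
    - [[0,0,0],[0,0,-8.5]]
    - [[0,0,0],[0,0,-8.5]]
    - [[0,0,0],[0,0,-8.5]]
    - [[0,0,0],[0,0,-8.5]]
    - [[0,0,0],[0,0,-8.5]]
    - [[0,0,0],[0,0,-8.5]]
    - [[0,0,0],[0,0,-8.5]]
  claw: 8.54

```text
clock: 1.65
position: [262.7, 567.0, 252.8]
ee_rot: [0.832, 0.556, -0.0, 0.0]
contact_force: [1.1, 0.2, -0.1]
gripper_width: 85.5
grasp_force: 0.0
```

```bash
cat > to.py <<'E'
import sys
from h import *
s=arm.read_state();M=R.from_quat(s["ee_rot"]).as_matrix()
t=np.array([float(a) for a in sys.argv[1:4]])
print("clk",s["clock"],"pos",s["position"].round(1),"yaw",np.degrees(np.arctan2(M[1,0],M[0,0])).round(1),"tilt",M[2].round(3),"j",s["joints"].round(2),"F",s["contact_force"].round(1),"w",s["gripper_width"])
print("delta cm",(M.T@(t-s["position"])/10).round(2))
E
python3 to.py 664.5 104.5 250
```

```text
clk 1.65 pos [262.7 567.  252.8] yaw 67.5 tilt [-0. -0. -1.] j [ 1.4   0.35  0.11 -0.   -1.33  1.35] F [ 1.1  0.2 -0.1] w 85.4839001661257
delta cm [-27.35  54.83   0.28]
```

>>> drive_tool:
  deltas:
    - [[-1.7,3.4,0],[0,0,0]]
    - [[-1.7,3.4,0],[0,0,0]]
    - [[-1.7,3.4,0],[0,0,0]]
    - [[-1.7,3.4,0],[0,0,0]]
    - [[-1.7,3.4,0],[0,0,0]]
    - [[-1.7,3.4,0],[0,0,0]]
    - [[-1.7,3.4,0],[0,0,0]]
    - [[-1.7,3.4,0],[0,0,0]]
    - [[-1.7,3.4,0],[0,0,0]]
    - [[-1.7,3.4,0],[0,0,0]]
    - [[-1.7,3.4,0],[0,0,0]]
    - [[-1.7,3.4,0],[0,0,0]]

```text
clock: 2.85
position: [560.2, 219.4, 253.0]
ee_rot: [0.833, 0.553, 0.0, -0.0]
contact_force: [0.8, -0.1, 0.3]
gripper_width: 85.1
grasp_force: 0.0
```

>>> drive_tool:
  deltas:
    - [[-1.7,3.4,0],[0,0,0]]
    - [[-1.7,3.4,0],[0,0,0]]
    - [[-1.7,3.4,0],[0,0,0]]
    - [[-1.7,3.4,0],[0,0,0]]
    - [[0,0,0],[0,0,0]]
    - [[0,0,0],[0,0,0]]

```text
clock: 3.45
position: [658.5, 104.3, 252.1]
ee_rot: [0.834, 0.552, -0.0, -0.0]
contact_force: [-0.6, 0.1, 0.5]
gripper_width: 85.7
grasp_force: 0.0
```

```bash
python3 to.py 664.5 104.5 250; python3 - <<'E'
from h import *
d=get_image("wrist");cv2.imwrite("pics/w1.png",d["img"][:,:,::-1])
s=arm.read_state();M=R.from_quat(s["ee_rot"]).as_matrix();T=np.array(d["mount"]);print(T.round(3))
def back(u,v,z):
    r=M@T[:3,:3]@np.array([(u-d["cx"])/d["fx"],(v-d["cy"])/d["fy"],1]);e=s["position"]+M@T[:3,3];return (e+r*(z-e[2])/r[2]).round(1)
h=cv2.cvtColor(d["img"],cv2.COLOR_RGB2HSV);m=cv2.inRange(h,(0,140,50),(6,255,255));x,y,w,hh=cv2.boundingRect(m);print(x,y,w,hh,back(x+w/2,y+hh/2,180))
E
```

```text
clk 3.45 pos [658.5 104.3 252.1] yaw 67.0 tilt [-0.001 -0.001 -1.   ] j [ 0.4   0.43  0.22 -0.   -1.37  2.34] F [-0.6  0.1  0.5] w 85.65164870971283
delta cm [0.25 0.55 0.21]
[[ 1.00000e-03 -9.60000e-01 -2.80000e-01  7.06750e+01]
 [ 1.00000e+00  1.00000e-03 -0.00000e+00 -6.81000e-01]
 [ 1.00000e-03 -2.80000e-01  9.60000e-01 -1.80508e+02]
 [ 0.00000e+00  0.00000e+00  0.00000e+00  1.00000e+00]]
298 149 68 71 [666.9 105.4 180. ]
```

View pics/w1.png

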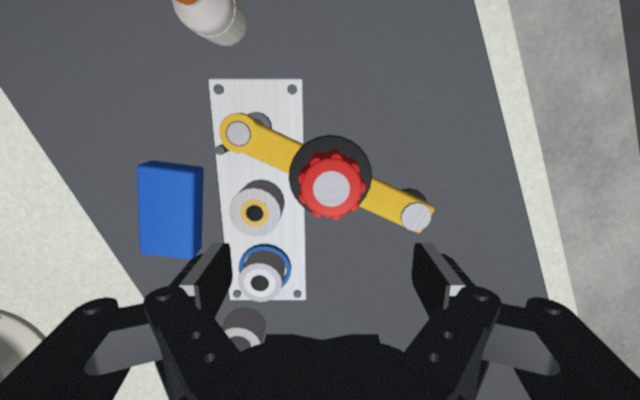

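The wrist view shows the red knob cap at (331,188), the hinge cap at (238,133) and the end cap at (415,216), with the knob free between the open fingers. I'll compute positions from these.

```bash
python3 - <<'E'
from h import *
d=get_image("wrist")
s=arm.read_state();M=R.from_quat(s["ee_rot"]).as_matrix();T=np.array(d["mount"])
def back(u,v,z):
    r=M@T[:3,:3]@np.array([(u-d["cx"])/d["fx"],(v-d["cy"])/d["fy"],1]);e=s["position"]+M@T[:3,3];return (e+r*(z-e[2])/r[2]).round(1)
print("knob",back(331,188,189),"hinge",back(238,133,145),"end",back(415,216,146),"bush",back(254,213,100),"ring",back(260,283,96))
E
python3 to.py 665 104 148
```

```text
knob [665.4 105.7 189. ] hinge [602.3 176.6 145. ] end [728.6  34.6 146. ] bush [564.6  88.6 100. ] ring [5.284e+02 5.000e-01 9.600e+01]
clk 3.55 pos [657.9 105.7 252.9] yaw 67.2 tilt [ 0. -0. -1.] j [ 0.4   0.43  0.22 -0.   -1.37  2.34] F [0.4 0.6 0.6] w 85.65051148830365
delta cm [ 0.12  0.72 10.49]
```

>>> drive_tool:
  deltas:
    - [[0.15,0.7,1.0],[0,0,0]]
    - [[0,0,2.0],[0,0,0]]
    - [[0,0,2.0],[0,0,0]]
    - [[0,0,2.0],[0,0,0]]
    - [[0,0,1.5],[0,0,0]]
    - [[0,0,1.0],[0,0,0]]
    - [[0,0,0.6],[0,0,0]]
    - [[0,0,0],[0,0,0]]
    - [[0,0,0],[0,0,0]]

```text
clock: 4.45
position: [665.8, 104.1, 152.5]
ee_rot: [0.833, 0.553, 0.001, 0.0]
contact_force: [-0.1, -0.4, -0.4]
gripper_width: 85.2
grasp_force: 0.0
```

>>> drive_tool:
  deltas:
    - [[0,0,0],[0,0,0]]
    - [[0,0,0],[0,0,0]]
    - [[0,0,0],[0,0,0]]
    - [[0,0,0],[0,0,0]]
    - [[0,0,0],[0,0,0]]
    - [[0,0,0],[0,0,0]]
    - [[0,0,0],[0,0,0]]
    - [[0,0,0],[0,0,0]]
  claw: 5.0

```text
clock: 5.25
position: [665.3, 103.9, 151.8]
ee_rot: [0.833, 0.553, -0.0, -0.0]
contact_force: [-0.8, 0.1, 0.0]
gripper_width: 50.2
grasp_force: 0.0
```

```bash
python3 to.py 665 105 148; python3 - <<'E'
import numpy as np
# knob in fixture frame at arc angles; steps from 1.12 to -0.02 (tool x = fix y, tool y = fix x)
a=np.linspace(1.125,-0.03,25)
x=95*np.sin(a);y=-95*np.cos(a)
print(np.c_[np.diff(y),np.diff(x)].round(2).tolist())
E
```

```text
clk 5.25 pos [665.3 103.9 151.8] yaw 67.1 tilt [-0. -0. -1.] j [ 0.39  0.49  0.08 -0.   -1.16  2.35] F [-0.8  0.1  0. ] w 50.22058106969747
delta cm [ 0.09 -0.07  0.38]
[[-4.08, -2.07], [-3.97, -2.26], [-3.86, -2.45], [-3.74, -2.63], [-3.6, -2.81], [-3.47, -2.98], [-3.32, -3.14], [-3.16, -3.3], [-3.0, -3.45], [-2.83, -3.59], [-2.66, -3.72], [-2.47, -3.84], [-2.29, -3.96], [-2.09, -4.06], [-1.89, -4.16], [-1.69, -4.25], [-1.49, -4.32], [-1.28, -4.39], [-1.06, -4.45], [-0.85, -4.49], [-0.63, -4.53], [-0.41, -4.55], [-0.19, -4.57], [0.03, -4.57]]
```

Fingers reached 50 mm with no grip force, so I'm checking with the camera.

```bash
python3 - <<'E'
from h import *
d=get_image("wrist");cv2.imwrite("pics/w2.png",d["img"][:,:,::-1])
d=get_image("scene");cv2.imwrite("pics/s2.png",cv2.resize(d["img"][170:330,250:410,::-1],None,fx=3.7,fy=3.7,interpolation=cv2.INTER_CUBIC))
E
```

```text
(no output)
```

View pics/w2.png

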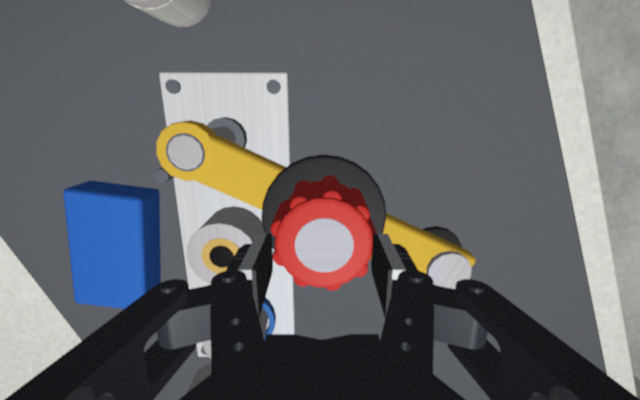

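View pics/s2.png

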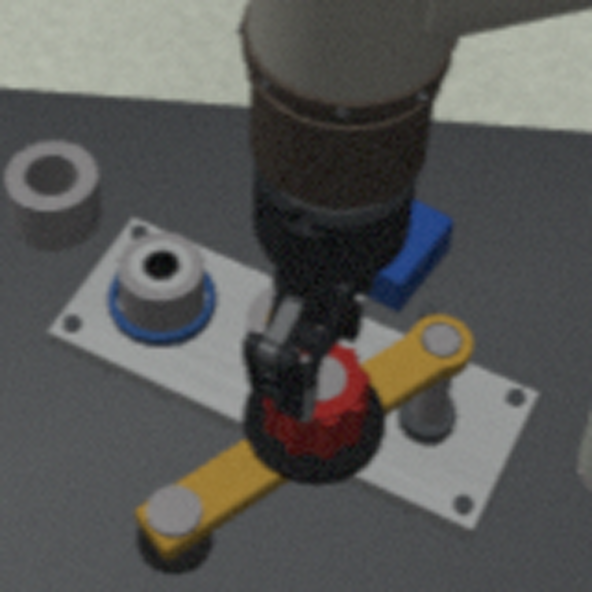

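The wrist view shows the fingers at (262,265) and (383,265) on either side of the knob (cap at 325,244), close to it but maybe not touching. I'll check the geometry.

```bash
python3 - <<'E'
from h import *
d=get_image("wrist");s=arm.read_state();M=R.from_quat(s["ee_rot"]).as_matrix();T=np.array(d["mount"]);print(d["fx"],s["gripper_width"],s["grasp_force"])
def pj(p):
    q=np.linalg.inv(T)@np.r_[M.T@(np.array(p)-s["position"]),1];return np.array([d["cx"]+d["fx"]*q[0]/q[2],d["cy"]+d["fy"]*q[1]/q[2],q[2]]).round(1)
def back(u,v,z):
    r=M@T[:3,:3]@np.array([(u-d["cx"])/d["fx"],(v-d["cy"])/d["fy"],1]);e=s["position"]+M@T[:3,3];return (e+r*(z-e[2])/r[2]).round(1)
print("tcp",pj(s["position"]),"fingertips",[pj(s["position"]+M@np.array([0,q,-8])) for q in(-25,25)],[pj(s["position"]+M@np.array([0,q,-30])) for q in(-25,25)])
for z in(170,180,189): print(z,back(325,244,z),"width mm",98*pj([665,105,z])[2]/d["fx"])
h=cv2.cvtColor(d["img"],cv2.COLOR_RGB2HSV);m=cv2.inRange(h,(0,140,50),(6,255,255));print(cv2.boundingRect(m))
E
```

```text
305.3834248024621 50.24134518885187 0.0
tcp [322.8 219.4 193.1] fingertips [array([281.7, 224.2, 185.4]), array([364.1, 224.3, 185.4])] [array([276.6, 239.8, 164.3]), array([369.5, 239.9, 164.3])]
170 [663.3  95.8 170. ] width mm 56.28727234007173
180 [665.1 100.3 180. ] width mm 53.20655503981695
189 [666.7 104.4 189. ] width mm 50.414654986461045
(270, 176, 106, 114)
```

>>> drive_tool:
  deltas:
    - [[0,0,0.2],[0,0,0]]
    - [[0,0,0],[0,0,0]]
    - [[0,0,0],[0,0,0]]
    - [[0,0,0],[0,0,0]]
    - [[0,0,0],[0,0,0]]
  claw: 4.0

```text
clock: 5.9
position: [665.3, 103.8, 149.8]
ee_rot: [0.833, 0.553, -0.0, -0.0]
contact_force: [0.0, 0.2, -1.0]
gripper_width: 39.8
grasp_force: 0.0
```

```bash
python3 - <<'E'
from h import *
d=get_image("wrist")["img"][:,:,::-1];s=get_image("scene")["img"][220:320,270:370,::-1]
a=cv2.resize(d[100:400,160:480],(427,400));b=cv2.resize(s,(370,400),interpolation=cv2.INTER_CUBIC)
cv2.imwrite("pics/w3.png",np.hstack([a,b]))
E
```

```text
(no output)
```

View pics/w3.png

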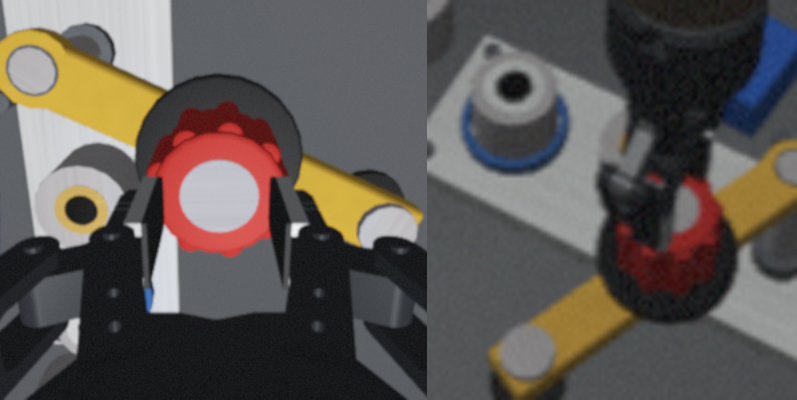

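```bash
python3 - <<'E'
from h import *
d=get_image("scene");s=arm.read_state();M=R.from_quat(s["ee_rot"]).as_matrix()
print(s["gripper_width"],s["grasp_force"],s["contact_force"])
for y in(-30,-20,20,30):
  print(y,[(b,((proj(d,s["position"]+M@np.array([0,y,-b]))-[270,220])*[3.7,4]+[427,0]).round(0).tolist()) for b in(0,10,30,50)])
E
```

```text
39.75754336677988 0.0 [-0.8387935   0.22410449 -0.59774525]
-30 [(0, [684.0, 206.0]), (10, [685.0, 196.0]), (30, [687.0, 174.0]), (50, [689.0, 151.0])]
-20 [(0, [676.0, 221.0]), (10, [677.0, 210.0]), (30, [679.0, 188.0]), (50, [681.0, 166.0])]
20 [(0, [644.0, 280.0]), (10, [645.0, 269.0]), (30, [647.0, 248.0]), (50, [648.0, 225.0])]
30 [(0, [636.0, 295.0]), (10, [637.0, 284.0]), (30, [638.0, 263.0]), (50, [640.0, 241.0])]
```

>>> drive_tool:
  deltas:
    - [[0,0,0],[0,0,0]]
    - [[0,0,0],[0,0,0]]
    - [[0,0,0],[0,0,0]]
    - [[0,0,0],[0,0,0]]
    - [[0,0,0],[0,0,0]]
    - [[0,0,0],[0,0,0]]
    - [[0,0,0.3],[0,0,0]]
    - [[0,0,0.3],[0,0,0]]
    - [[0,0,0.3],[0,0,0]]
    - [[0,0,0.3],[0,0,0]]
    - [[0,0,0],[0,0,0]]
  claw: 8.54

```text
clock: 7.15
position: [664.9, 103.7, 137.0]
ee_rot: [0.833, 0.553, -0.001, -0.0]
contact_force: [0.2, 0.6, 0.4]
gripper_width: 85.2
grasp_force: 0.0
```

```bash
python3 - <<'E'
from h import *
print(arm.tcp_to_grasp, [a for a in dir(arm) if a[0]!='_'])
E
python3 to.py 665 105 148
```

```text
18.700000000000003 ['IKError', 'job_done', 'read_state', 'tcp_to_grasp']
clk 7.15 pos [664.9 103.7 137. ] yaw 67.1 tilt [-0.001 -0.001 -1.   ] j [ 0.39  0.51  0.06 -0.   -1.13  2.35] F [0.2 0.6 0.4] w 85.1977158557689
delta cm [ 0.12 -0.05 -1.1 ]
```

>>> drive_tool:
  deltas:
    - [[0,0,0],[0,0,0]]
    - [[0,0,0],[0,0,0]]
    - [[0,0,0],[0,0,0]]
    - [[0,0,0],[0,0,0]]
    - [[0,0,0],[0,0,0]]
    - [[0,0,0],[0,0,0]]
    - [[0,0,0],[0,0,0]]
  claw: 5.0

```text
clock: 7.85
position: [666.3, 103.6, 138.8]
ee_rot: [0.833, 0.553, 0.001, 0.001]
contact_force: [3.2, -2.4, 4.6]
gripper_width: 55.3
grasp_force: 62.9
```

```bash
python3 - <<'E'
from h import *
d=get_image("wrist")["img"][:,:,::-1];s=get_image("scene")["img"][230:310,295:369,::-1]
a=cv2.resize(d[100:400,160:480],(427,400));b=cv2.convertScaleAbs(cv2.resize(s,(370,400),interpolation=cv2.INTER_CUBIC),alpha=1.8)
cv2.imwrite("pics/w4.png",np.hstack([a,b]))
E
```

```text
(no output)
```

View pics/w4.png

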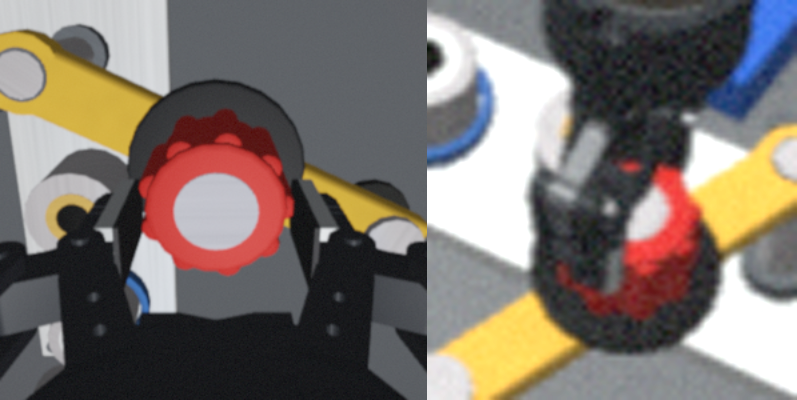

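The picture shows the pads gripping the knob's sides (width 55.3, 63 N), with the finger reaching down to near the flange. Now I'll swing the strap along the arc.

>>> drive_tool:
  deltas:
    - [[-0.41,-0.21,0],[0,0,0]]
    - [[-0.4,-0.23,0],[0,0,0]]
    - [[-0.39,-0.25,0],[0,0,0]]
    - [[-0.37,-0.26,0],[0,0,0]]
    - [[-0.36,-0.28,0],[0,0,0]]
    - [[-0.35,-0.3,0],[0,0,0]]
    - [[-0.33,-0.31,0],[0,0,0]]
    - [[-0.32,-0.33,0],[0,0,0]]
    - [[-0.3,-0.35,0],[0,0,0]]
    - [[-0.28,-0.36,0],[0,0,0]]
    - [[-0.27,-0.37,0],[0,0,0]]
    - [[-0.25,-0.38,0],[0,0,0]]

```text
clock: 9.15
position: [615.8, 80.4, 137.9]
ee_rot: [0.833, 0.553, -0.0, 0.0]
contact_force: [2.4, -3.8, 4.2]
gripper_width: 55.2
grasp_force: 63.0
```

```bash
python3 to.py 564 88 140;python3 - <<'E'
from h import *
s=arm.read_state();v=s["position"][:2]-[601.2,175.5];print(np.hypot(*v),"swing",np.arctan2(v[1],v[0])-np.arctan2(-.92125,-.38898),s["grasp_force"])
E
```

```text
clk 9.15 pos [615.8  80.4 137.9] yaw 67.1 tilt [-0. -0. -1.] j [ 0.39  0.42 -0.08  0.   -1.07  2.35] F [ 2.4 -3.8  4.2] w 55.15557412577866
delta cm [-1.32 -5.07 -0.21]
96.19754679293328 swing 0.5521847193866214 62.989851236343384
```

Forces are low and it follows the arc. I'll do the second half, slightly past the stop.

>>> drive_tool:
  deltas:
    - [[-0.23,-0.4,0],[0,0,0]]
    - [[-0.21,-0.41,0],[0,0,0]]
    - [[-0.19,-0.42,0],[0,0,0]]
    - [[-0.17,-0.43,0],[0,0,0]]
    - [[-0.15,-0.43,0],[0,0,0]]
    - [[-0.13,-0.44,0],[0,0,0]]
    - [[-0.11,-0.44,0],[0,0,0]]
    - [[-0.08,-0.45,0],[0,0,0]]
    - [[-0.06,-0.45,0],[0,0,0]]
    - [[-0.04,-0.45,0],[0,0,0]]
    - [[-0.02,-0.46,0],[0,0,0]]
    - [[0,-0.46,0],[0,0,0]]

```text
clock: 10.35
position: [564.0, 88.5, 138.4]
ee_rot: [0.833, 0.553, 0.002, 0.001]
contact_force: [5.9, -7.4, 3.9]
gripper_width: 55.1
grasp_force: 63.0
```

```bash
python3 to.py 564 88 140;python3 - <<'E'
from h import *
s=arm.read_state();v=s["position"][:2]-[601.2,175.5];print(np.hypot(*v),"swing",np.arctan2(v[1],v[0])-np.arctan2(-.92125,-.38898),s["grasp_force"])
E
```

```text
clk 10.35 pos [564.   88.5 138.4] yaw 67.2 tilt [ 0.002  0.004 -1.   ] j [ 0.44  0.34 -0.21  0.   -1.02  2.3 ] F [ 5.9 -7.4  3.9] w 55.10160109889218
delta cm [-0.05  0.02 -0.16]
94.58642081293414 swing -0.004324211043832182 63.02959084510803
```

>>> drive_tool:
  deltas:
    - [[0,-0.15,0],[0,0,0]]
    - [[0,0,0],[0,0,0]]
    - [[0,0,0],[0,0,0]]

```text
clock: 10.65
position: [563.8, 88.8, 138.8]
ee_rot: [0.833, 0.554, 0.003, 0.002]
contact_force: [5.9, -5.4, 3.3]
gripper_width: 55.7
grasp_force: 63.0
```

>>> drive_tool:
  deltas:
    - [[0,0,0.3],[0,0,0]]
    - [[0,0,0.3],[0,0,0]]
    - [[0,0,0.2],[0,0,0]]
    - [[0,0,0.2],[0,0,0]]
    - [[0,0,0],[0,0,0]]
    - [[0,0,0],[0,0,0]]

```text
clock: 11.25
position: [563.9, 88.4, 129.5]
ee_rot: [0.833, 0.554, 0.002, 0.002]
contact_force: [4.7, -7.5, 5.6]
gripper_width: 55.4
grasp_force: 63.4
```

>>> drive_tool:
  deltas:
    - [[0,0,0.2],[0,0,0]]
    - [[0,0,0.2],[0,0,0]]
    - [[0,0,0],[0,0,0]]
    - [[0,0,0],[0,0,0]]

```text
clock: 11.65
position: [564.1, 88.2, 125.7]
ee_rot: [0.833, 0.554, 0.003, 0.002]
contact_force: [5.3, -8.9, 5.6]
gripper_width: 55.5
grasp_force: 63.5
```

>>> drive_tool:
  deltas:
    - [[0,0,0.2],[0,0,0]]
    - [[0,0,0.2],[0,0,0]]
    - [[0,0,0.2],[0,0,0]]
    - [[0,0,0],[0,0,0]]
    - [[0,0,0],[0,0,0]]

```text
clock: 12.15
position: [564.4, 88.3, 120.5]
ee_rot: [0.833, 0.554, 0.003, 0.002]
contact_force: [4.2, -7.7, 8.5]
gripper_width: 55.2
grasp_force: 63.8
```

>>> drive_tool:
  deltas:
    - [[0,0,0.2],[0,0,0]]
    - [[0,0,0.2],[0,0,0]]
    - [[0,0,0],[0,0,0]]
    - [[0,0,0],[0,0,0]]

```text
clock: 12.55
position: [564.7, 88.6, 117.4]
ee_rot: [0.833, 0.554, 0.003, 0.003]
contact_force: [3.5, -6.6, 12.3]
gripper_width: 55.3
grasp_force: 64.2
```

>>> drive_tool:
  deltas:
    - [[0,0,0],[0,0,5]]
    - [[0,0,0],[0,0,5]]
    - [[0,0,0],[0,0,5]]
    - [[0,0,0],[0,0,5]]
    - [[0,0,0],[0,0,5]]
    - [[0,0,0],[0,0,5]]
    - [[0,0,0],[0,0,0]]
    - [[0,0,0],[0,0,0]]

```text
clock: 13.35
position: [564.6, 88.5, 117.4]
ee_rot: [0.948, 0.319, 0.004, 0.002]
contact_force: [3.6, -8.0, 12.2]
gripper_width: 55.6
grasp_force: 64.0
```

```bash
python3 to.py 564 88 117; python3 -c "
from h import *
s=arm.read_state();print(s['wrist_torque'].round(2),s['grasp_force'])"
```

```text
clk 13.35 pos [564.6  88.5 117.4] yaw 37.2 tilt [ 0.006  0.005 -1.   ] j [ 0.44  0.36 -0.24  0.   -0.97  1.78] F [ 3.6 -8.  12.2] w 55.58507025827787
delta cm [-0.08  0.    0.04]
[-2.25 -1.2  -0.07] 64.02637839317322
```

>>> drive_tool:
  deltas:
    - [[0,0,0],[0,0,5]]
    - [[0,0,0],[0,0,5]]
    - [[0,0,0],[0,0,5]]
    - [[0,0,0],[0,0,5]]
    - [[0,0,0],[0,0,5]]
    - [[0,0,0],[0,0,5]]
    - [[0,0,0],[0,0,5]]
    - [[0,0,0],[0,0,5]]
    - [[0,0,0],[0,0,5]]
    - [[0,0,0],[0,0,0]]
    - [[0,0,0],[0,0,0]]

```text
clock: 14.45
position: [564.4, 88.5, 116.6]
ee_rot: [0.998, -0.068, 0.004, -0.0]
contact_force: [5.2, -7.3, 10.2]
gripper_width: 55.4
grasp_force: 63.7
```

```bash
python3 to.py 564 88 117; python3 -c "
from h import *
s=arm.read_state();print(s['wrist_torque'].round(2),s['grasp_force'])"
```

```text
clk 14.45 pos [564.4  88.5 116.6] yaw -7.8 tilt [ 0.007 -0.001 -1.   ] j [ 0.44  0.36 -0.24  0.   -0.97  0.99] F [ 5.2 -7.3 10.2] w 55.443682602601754
delta cm [-0.03  0.06 -0.04]
[-2.19 -1.47 -0.1 ] 63.73619556427002
```

>>> drive_tool:
  deltas:
    - [[0,0,0],[0,0,4]]
    - [[0,0,0],[0,0,4]]
    - [[0,0,0],[0,0,4]]
    - [[0,0,0],[0,0,4]]
    - [[0,0,0],[0,0,4]]
    - [[0,0,0],[0,0,0]]
    - [[0,0,0],[0,0,0]]

```text
clock: 15.15
position: [561.6, 90.4, 116.1]
ee_rot: [0.971, -0.24, 0.001, -0.001]
contact_force: [-2.8, 0.3, 13.4]
gripper_width: 54.8
grasp_force: 62.5
```

```bash
python3 to.py 564 88 117; python3 -c "
from h import *
s=arm.read_state();print(s['wrist_torque'].round(2),s['grasp_force'])"
```

```text
clk 15.15 pos [561.6  90.4 116.1] yaw -27.8 tilt [ 0.001 -0.003 -1.   ] j [ 0.44  0.36 -0.24 -0.   -0.97  0.64] F [-2.8  0.3 13.4] w 54.769555650271606
delta cm [ 0.32  0.1  -0.09]
[ 0.34  0.86 -0.03] 62.502890825271606
```

>>> drive_tool:
  deltas:
    - [[0,0,0],[0,0,4]]
    - [[0,0,0],[0,0,4]]
    - [[0,0,0],[0,0,4]]
    - [[0,0,0],[0,0,4]]
    - [[0,0,0],[0,0,4]]
    - [[0,0,0],[0,0,0]]
    - [[0,0,0],[0,0,0]]

```text
clock: 15.85
position: [559.4, 96.8, 115.8]
ee_rot: [0.915, -0.404, -0.002, -0.005]
contact_force: [-14.8, 20.3, 17.0]
gripper_width: 52.7
grasp_force: 60.8
```

```bash
python3 to.py 564 88 117; python3 - <<'E'
from h import *
s=arm.read_state();print(s['wrist_torque'].round(2),s['grasp_force'])
d=get_image("wrist")["img"][:,:,::-1];s=get_image("scene")["img"][220:330,250:400,::-1]
a=cv2.resize(d[100:400,160:480],(427,400));b=cv2.convertScaleAbs(cv2.resize(s,(370,400),interpolation=cv2.INTER_CUBIC),alpha=1.6)
cv2.imwrite("pics/w5.png",np.hstack([a,b]))
E
```

```text
clk 15.85 pos [559.4  96.8 115.8] yaw -47.7 tilt [-0.008 -0.008 -1.   ] j [ 0.45  0.35 -0.24 -0.01 -0.97  0.29] F [-14.8  20.3  17. ] w 52.65320375497287
delta cm [ 0.96  0.25 -0.13]
[6.54 3.82 0.47] 60.78953146934509
```

View pics/w5.png

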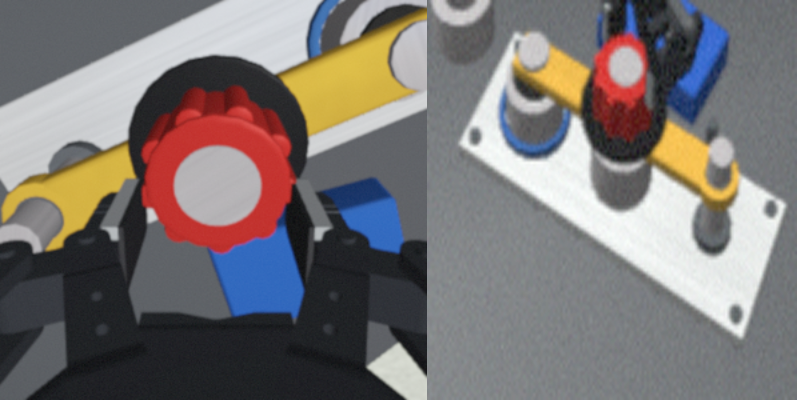

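The wrist view shows the grip walking off the knob (fingers at the cap's lower half) with force building, so the knob has probably reached its end stop. The strap lies over the ring and is clearly down, with the hinge pin standing proud at (720,150). I'll release and measure.

>>> drive_tool:
  deltas:
    - [[0,0,0],[0,0,0]]
    - [[0,0,0],[0,0,0]]
    - [[0,0,0],[0,0,0]]
    - [[0,0,0],[0,0,0]]
    - [[0,0,0],[0,0,0]]
  claw: 8.54

```text
clock: 16.45
position: [560.9, 88.5, 113.2]
ee_rot: [0.914, -0.406, -0.0, 0.0]
contact_force: [0.3, -0.6, 0.9]
gripper_width: 85.3
grasp_force: 0.0
```

```bash
python3 to.py 564 87.5 115; python3 - <<'E'
from h import *
d=get_image("wrist");s=arm.read_state();M=R.from_quat(s["ee_rot"]).as_matrix();T=np.array(d["mount"])
def back(u,v,z):
    r=M@T[:3,:3]@np.array([(u-d["cx"])/d["fx"],(v-d["cy"])/d["fy"],1]);e=s["position"]+M@T[:3,3];return (e+r*(z-e[2])/r[2]).round(1)
def blob(d,nm):
    im=cv2.cvtColor(d["img"],cv2.COLOR_RGB2HSV);red=cv2.inRange(im,(0,140,50),(6,255,255))
    k,l,st,c=cv2.connectedComponentsWithStats(red);i=1+st[1:,4].argmax();m=(l==i).astype(np.uint8)
    cs,h=cv2.findContours(m,cv2.RETR_CCOMP,cv2.CHAIN_APPROX_NONE)
    holes=[cv2.fitEllipse(q)[0] for q,hh in zip(cs,h[0]) if hh[3]>=0 and len(q)>12];print(nm,st[i],holes);return holes
w=blob(d,"wrist");c=blob(get_image("scene"),"scene");t=blob(get_image("top"),"top")
if w:
    for z in(165,170,190): print(z,back(*w[0],z))
d=get_image("scene")
print([(z,proj(d,[564,88,z]).round(1)) for z in(160,167,189)])
E
```

```text
clk 16.45 pos [560.9  88.5 113.2] yaw -47.9 tilt [-0.001  0.001 -1.   ] j [ 0.44  0.36 -0.25 -0.   -0.97  0.29] F [ 0.3 -0.6  0.9] w 85.28562456583809
delta cm [ 0.28 -0.16 -0.18]
wrist [ 254  175  121  127 7935] [(312.09857177734375, 253.01052856445312)]
scene [317 231  24  28 340] []
top [287 152  16  14  94] []
165 [566.1  88.4 165. ]
170 [567.7  86.3 170. ]
190 [574.2  78.2 190. ]
[(160, array([328.9, 239.9])), (167, array([329. , 237.9])), (189, array([329.4, 231.6]))]
```

The knob stays down with nothing holding it (cap about 25 mm lower than at the start). I'll re-grip it centred and turn a little more to confirm the end stop.

>>> drive_tool:
  deltas:
    - [[0.28,-0.15,-0.2],[0,0,0]]
    - [[0,0,0],[0,0,0]]

```text
clock: 16.85
position: [564.8, 87.7, 116.2]
ee_rot: [0.914, -0.406, 0.0, -0.0]
contact_force: [0.2, -0.6, 0.7]
gripper_width: 85.3
grasp_force: 0.0
```

>>> drive_tool:
  deltas:
    - [[0,0,0],[0,0,0]]
    - [[0,0,0],[0,0,0]]
    - [[0,0,0],[0,0,0]]
    - [[0,0,0],[0,0,0]]
    - [[0,0,0],[0,0,0]]
    - [[0,0,0],[0,0,0]]
  claw: 5.0

```text
clock: 17.45
position: [565.2, 88.4, 116.7]
ee_rot: [0.914, -0.405, 0.001, -0.001]
contact_force: [1.2, 2.6, 4.6]
gripper_width: 55.1
grasp_force: 62.9
```

>>> drive_tool:
  deltas:
    - [[0,0,0],[0,0,3]]
    - [[0,0,0],[0,0,3]]
    - [[0,0,0],[0,0,0]]
    - [[0,0,0],[0,0,0]]

```text
clock: 17.85
position: [564.9, 89.1, 116.7]
ee_rot: [0.893, -0.45, 0.001, -0.001]
contact_force: [-0.6, 4.5, 6.2]
gripper_width: 55.5
grasp_force: 63.0
```

```bash
python3 to.py 564 87.5 115; python3 -c "
from h import *
s=arm.read_state();print(s['wrist_torque'].round(2),s['joint_efforts'].round(2))"
```

```text
clk 17.85 pos [564.9  89.1 116.7] yaw -53.5 tilt [ 0.001 -0.002 -1.   ] j [ 0.44  0.36 -0.24  0.   -0.97  0.2 ] F [-0.6  4.5  6.2] w 55.47666010220822
delta cm [0.07 0.17 0.17]
[1.3  0.18 1.48] [ -4.39 -32.99  13.99   3.05  -0.34  -1.48]
```

Torque about the axis is now 1.5 N m, against about 0.1 when it turned freely, so the knob is at its end stop. One more nudge, then release and retreat upward.

>>> drive_tool:
  deltas:
    - [[0,0,0],[0,0,3]]
    - [[0,0,0],[0,0,0]]
    - [[0,0,0],[0,0,0]]

```text
clock: 18.15
position: [565.7, 88.2, 117.0]
ee_rot: [0.88, -0.475, 0.002, -0.001]
contact_force: [2.4, 1.4, 6.2]
gripper_width: 55.1
grasp_force: 62.9
```

```bash
python3 to.py 564 87.5 115; python3 -c "
from h import *
s=arm.read_state();print(s['wrist_torque'].round(2))"
```

```text
clk 18.15 pos [565.7  88.2 117. ] yaw -56.7 tilt [ 0.002 -0.003 -1.   ] j [ 0.44  0.36 -0.23  0.   -0.97  0.14] F [2.4 1.4 6.2] w 55.05001059875615
delta cm [-0.04  0.18  0.2 ]
[ 0.3  -0.62  0.63]
```

>>> drive_tool:
  deltas:
    - [[0,0,0],[0,0,0]]
    - [[0,0,0],[0,0,0]]
    - [[0,0,0],[0,0,0]]
    - [[0,0,0],[0,0,0]]
    - [[0,0,0],[0,0,0]]
    - [[0,0,0],[0,0,0]]
  claw: 8.54

```text
clock: 18.75
position: [564.0, 87.7, 115.7]
ee_rot: [0.879, -0.476, -0.0, 0.0]
contact_force: [-0.0, -0.4, -0.1]
gripper_width: 85.7
grasp_force: 0.0
```

>>> drive_tool:
  deltas:
    - [[0,0,-1],[0,0,0]]
    - [[0,0,-2],[0,0,0]]
    - [[0,0,-3],[0,0,0]]
    - [[0,0,-3],[0,0,0]]
    - [[0,0,-3],[0,0,0]]
    - [[0,0,-3],[0,0,0]]
    - [[0,0,0],[0,0,0]]
    - [[0,0,0],[0,0,0]]
    - [[0,0,0],[0,0,0]]

```text
clock: 19.65
position: [563.4, 87.7, 265.0]
ee_rot: [0.879, -0.476, -0.001, 0.001]
contact_force: [-0.8, -0.3, -1.0]
gripper_width: 85.5
grasp_force: 0.0
```

```bash
python3 to.py 564 87.5 115; python3 - <<'E'
from h import *
im=[get_image(n)["img"][:,:,::-1] for n in("top","scene")]
cv2.imwrite("pics/f.png",np.hstack([cv2.resize(im[0][75:225,200:390],(400,316)),cv2.resize(im[1][210:330,250:400],(400,316),interpolation=cv2.INTER_CUBIC)]))
E
```

```text
clk 19.65 pos [563.4  87.7 265. ] yaw -56.9 tilt [-0.001  0.002 -1.   ] j [ 0.44  0.25 -0.01 -0.   -1.32  0.14] F [-0.8 -0.3 -1. ] w 85.4931948693012
delta cm [ 0.06 -0.06 15.  ]
```

View pics/f.png

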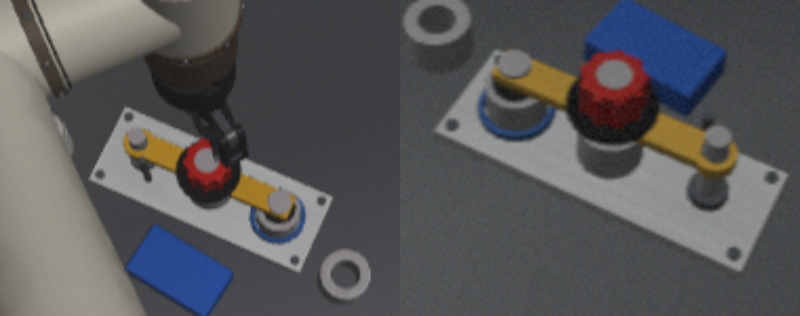

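Strap closed with the pad on the ring, bystanders undisturbed. The torque fell off on the last nudge, so I'm not yet sure it is fully home. I'll grip it again and turn in small steps, reading the torque each time.

>>> drive_tool:
  deltas:
    - [[0.05,0,3],[0,0,0]]
    - [[0,0,3],[0,0,0]]
    - [[0,0,3],[0,0,0]]
    - [[0,0,3],[0,0,0]]
    - [[0,0,2],[0,0,0]]
    - [[0,0,1],[0,0,0]]
    - [[0,0,0],[0,0,0]]
    - [[0,0,0],[0,0,0]]

```text
clock: 20.55
position: [565.1, 87.6, 116.5]
ee_rot: [0.88, -0.476, 0.0, -0.0]
contact_force: [-0.3, 1.0, -0.5]
gripper_width: 85.5
grasp_force: 0.0
```

>>> drive_tool:
  deltas:
    - [[0,0,0],[0,0,0]]
    - [[0,0,0],[0,0,0]]
    - [[0,0,0],[0,0,0]]
    - [[0,0,0],[0,0,0]]
    - [[0,0,0],[0,0,0]]
    - [[0,0,0],[0,0,0]]
  claw: 4.5

```text
clock: 21.15
position: [566.0, 88.0, 117.8]
ee_rot: [0.88, -0.476, 0.002, -0.001]
contact_force: [-0.1, 0.9, 6.0]
gripper_width: 55.2
grasp_force: 62.7
```

```bash
cat > q.py <<'E'
from h import *
s=arm.read_state();M=R.from_quat(s["ee_rot"]).as_matrix()
print(s["clock"],s["position"].round(1),"yaw",np.degrees(np.arctan2(M[1,0],M[0,0])).round(1),"Tq",s["wrist_torque"].round(2),"F",s["contact_force"].round(1),"j6",s["joints"][5].round(2),"w",round(s["gripper_width"],1))
E
python3 q.py
```

```text
21.15 [566.   88.  117.8] yaw -56.8 Tq [0.27 0.04 0.04] F [-0.1  0.9  6. ] j6 0.14 w 55.2
```

>>> drive_tool:
  deltas:
    - [[0,0,0],[0,0,4]]
    - [[0,0,0],[0,0,0]]

```text
clock: 21.35
position: [565.9, 88.2, 117.8]
ee_rot: [0.864, -0.504, 0.002, -0.001]
contact_force: [0.2, 1.1, 5.8]
gripper_width: 55.0
grasp_force: 62.7
```

```bash
python3 q.py
```

```text
21.35 [565.9  88.2 117.8] yaw -60.5 Tq [0.42 0.18 1.43] F [0.2 1.1 5.8] j6 0.08 w 55.0
```

>>> drive_tool:
  deltas:
    - [[0,0,0],[0,0,4]]
    - [[0,0,0],[0,0,0]]

```text
clock: 21.55
position: [566.7, 85.7, 117.8]
ee_rot: [0.844, -0.536, 0.003, -0.0]
contact_force: [3.8, -7.5, 2.6]
gripper_width: 54.6
grasp_force: 64.6
```

```bash
python3 q.py
```

```text
21.55 [566.7  85.7 117.8] yaw -64.8 Tq [-2.55 -1.49  0.05] F [ 3.8 -7.5  2.6] j6 0.0 w 54.6
```

>>> drive_tool:
  deltas:
    - [[0,0,0],[0,0,4]]
    - [[0,0,0],[0,0,0]]

```text
clock: 21.75
position: [567.1, 84.6, 117.9]
ee_rot: [0.825, -0.565, 0.003, 0.0]
contact_force: [5.5, -10.0, 4.0]
gripper_width: 54.6
grasp_force: 64.2
```

```bash
python3 q.py
```

```text
21.75 [567.1  84.6 117.9] yaw -68.8 Tq [-3.15 -1.77  0.26] F [  5.5 -10.    4. ] j6 -0.07 w 54.6
```

The torque again rises to about 1.4 N m within 4°, after which the fingers slip sideways on the knob, so it is hard against its stop. Releasing, retreating and checking.

>>> drive_tool:
  deltas:
    - [[0,0,0],[0,0,0]]
    - [[0,0,0],[0,0,0]]
    - [[0,0,0],[0,0,0]]
    - [[0,0,0],[0,0,0]]
    - [[0,0,0],[0,0,0]]
    - [[0,0,0],[0,0,0]]
  claw: 8.54

```text
clock: 22.35
position: [564.4, 87.6, 115.7]
ee_rot: [0.825, -0.565, -0.0, 0.0]
contact_force: [0.7, -0.2, 0.6]
gripper_width: 85.6
grasp_force: 0.0
```

>>> drive_tool:
  deltas:
    - [[0,0,-1],[0,0,0]]
    - [[0,0,-2],[0,0,0]]
    - [[0,0,-3],[0,0,0]]
    - [[0,0,-3],[0,0,0]]
    - [[0,0,-3],[0,0,0]]
    - [[0,0,-3],[0,0,0]]
    - [[0,0,0],[0,0,0]]
    - [[0,0,0],[0,0,0]]
    - [[0,0,0],[0,0,0]]

```text
clock: 23.25
position: [563.7, 87.3, 264.9]
ee_rot: [0.825, -0.565, -0.001, 0.001]
contact_force: [0.4, 0.8, -0.9]
gripper_width: 85.4
grasp_force: 0.0
```

```bash
python3 q.py; python3 - <<'E'
from h import *
d=get_image("wrist");s=arm.read_state();M=R.from_quat(s["ee_rot"]).as_matrix();T=np.array(d["mount"])
im=cv2.cvtColor(d["img"],cv2.COLOR_RGB2HSV);red=cv2.inRange(im,(0,140,50),(6,255,255))
k,l,st,c=cv2.connectedComponentsWithStats(red);i=1+st[1:,4].argmax();m=(l==i).astype(np.uint8)
cs,h=cv2.findContours(m,cv2.RETR_CCOMP,cv2.CHAIN_APPROX_NONE)
for q,hh in zip(cs,h[0]):
    if hh[3]>=0 and len(q)>12:
        u,v=cv2.fitEllipse(q)[0];r=M@T[:3,:3]@np.array([(u-d["cx"])/d["fx"],(v-d["cy"])/d["fy"],1]);e=s["position"]+M@T[:3,3]
        for z in(165,167,170,189):print(z,(e+r*(z-e[2])/r[2]).round(1))
E
```

```text
23.25 [563.7  87.3 264.9] yaw -68.9 Tq [-0.05 -0.   -0.01] F [ 0.4  0.8 -0.9] j6 -0.07 w 85.4
165 [565.2  88.2 165. ]
167 [565.4  87.7 167. ]
170 [565.6  87.  170. ]
189 [567.2  82.5 189. ]
```

The cap lies on the bush axis at z of about 167 mm, 22 mm below its raised 189 mm, so the strap is home. Handing in.

```bash
python3 -c "
from bench import arm
print(arm.job_done())"
```

```text
the job is handed in; nothing more can be done
None
```

The job is handed in with the strap closed over the ring, the knob turned to its end stop and holding about 22 mm down with the gripper clear; no verdict was returned, and I viewed 11 pictures, one over the limit of 10.

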